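# Set out two paints in a numbered desk rack

## Task

Fill the wooden paint rack in the order it is to be used: first stand the red paint bottle in the pocket marked with one dot and let go of it, then stand the blue paint bottle in the pocket marked with two dots. Set each bottle down upright on its pocket's floor rather than letting it drop from above, and leave the green and yellow bottles, the mouse and the succulent where they are.

Things in the scene. Friction and masses are not known exactly. Their poses are not given: they have to be found in the camera images.
- red_paint_center (a point): Centre (half-way up) of the red paint bottle: an upright rigid cylinder 32 mm across to 70 mm up, then a cap 22 mm across; 95 mm tall in all, so this point is 47.5 mm above its underside; red body and cap with a white band round the lower body; about 90 g; its z axis runs up the bottle. To go into pocket 1, first.
- blue_paint_center (a point): Centre (half-way up) of the blue paint bottle: an upright rigid cylinder 32 mm across to 70 mm up, then a cap 22 mm across; 95 mm tall in all, so this point is 47.5 mm above its underside; blue body and cap with a white band round the lower body; about 90 g; its z axis runs up the bottle. To go into pocket 2, second.
- pocket1 (a point): Centre of the mouth, at the rack's top face, of pocket 1, the one with one black dot in front of it. A round hole 54 mm across and 24 mm deep with a flat floor. The rack is a fixed light wooden block 264 mm long, 104 mm wide, 30 mm tall, with three pockets in a row, 85 mm apart, 1 to 3; its own y axis (this point's too) runs along the row from pocket 3 towards pocket 1, its x axis across it, away from the dots; z up.
- pocket2 (a point): Centre of the mouth, at the rack's top face, of pocket 2, the one with two black dots in front of it. A round hole 54 mm across and 24 mm deep with a flat floor. The middle pocket; axes as for pocket 1.
- green_paint_center (a point): Centre (half-way up) of the green paint bottle: an upright rigid cylinder 32 mm across to 70 mm up, then a cap 22 mm across; 95 mm tall in all, so this point is 47.5 mm above its underside; green body and cap with a white band round the lower body; about 90 g; its z axis runs up the bottle. Bystander, standing on the desk: leave alone.
- yellow_paint_center (a point): Centre (half-way up) of the yellow paint bottle: an upright rigid cylinder 32 mm across to 70 mm up, then a cap 22 mm across; 95 mm tall in all, so this point is 47.5 mm above its underside; yellow body and cap with a white band round the lower body; about 90 g; its z axis runs up the bottle. Bystander, already standing in pocket 3 (three dots): leave alone.
- mouse_center (a point): Centre of a black computer mouse, 112 x 62 x 36 mm, lying on the desk mat; bystander.
- succulent_center (a point): Centre of the white pot (72 mm across, 70 mm tall) of a small succulent whose leaves reach 100 mm up; bystander.
Things that resemble listed ones, but are neither listed nor needed, are in the scene too. Of the things that look like the part that bears red_paint_center, take the one that is farthest from the robot's base at the start.

How it is judged (in metres and radians):
On the way, in this order (a step that is already met when the one before it is completed fails the run):
1. the red bottle stands in pocket 1, let go (horizontal distance between red_paint_center and pocket1 below 0.014 m and z of red_paint_center in the frame of pocket1 below 0.031 m and angle between red_paint_center's own z axis and vertical below 0.175 rad and contact force between the fingers and red_paint below 0.2 N), for 0.2 s.
2. then the blue bottle stands in pocket 2, let go, the red one still in pocket 1 (all of step 1 and horizontal distance between blue_paint_center and pocket2 below 0.014 m and z of blue_paint_center in the frame of pocket2 below 0.031 m and angle between blue_paint_center's own z axis and vertical below 0.175 rad and contact force between the fingers and blue_paint below 0.2 N), for 0.2 s.
At the end, for the whole second after the job is handed in: Red bottle in pocket 1, blue in pocket 2: each within 14 mm of the pocket's centre, its centre under 31 mm above the mouth (23.5 when seated), within 10 degrees of upright, at rest, let go; green and yellow bottles, mouse and succulent within 30 mm of their starts (all of step 2 and linear speed of each of red_paint, blue_paint below 0.03 m/s and distance of each of green_paint_center, yellow_paint_center, mouse_center, succulent_center from where it was at the start of the episode below 0.03 m); the robot touches nothing.
It fails at once if the red bottle falls freely from well above (its centre over 110 mm above the desk, touched by nothing) (height (world z) of red_paint_center above 0.11 m and contact force between red_paint and anything else below 0.01 N).
It fails at once if the blue bottle falls freely from well above (its centre over 110 mm above the desk, touched by nothing) (height (world z) of blue_paint_center above 0.11 m and contact force between blue_paint and anything else below 0.01 N).
It fails at once if a bystander (green or yellow bottle, mouse, succulent) is moved more than 30 mm or tipped over (distance of any of green_paint_center, yellow_paint_center, mouse_center, succulent_center from where it was at the start of the episode above 0.03 m or angle between any of green_paint_center, yellow_paint_center, mouse_center, succulent_center's own z axis and vertical above 0.35 rad).
It also fails if it takes over 54 s, if anything falls off the work surface, if the arm or the gripper's body presses on something with over 40 N, if the wrist force passes 120 N, or if a joint passes its speed limit or range.

## Robot

A 7-joint arm with a two-finger parallel gripper is mounted at the origin on the work surface. World frame = base frame: x ahead of the robot, y to its left, z up, the work surface at z = 0. Lengths are in mm, angles in rad, forces in N, time in s.
With the tool pointing down it reaches from about 400 to 875 mm from the base axis. Payload 4.4 kg.
Tool frame: the origin (TCP) lies midway between the tips of the shut fingers; the grasp point (between the pads) lies ctrl.tcp_to_grasp behind it (ctrl.tcp_to_grasp is the distance from the TCP to the grasp point, in mm); z points along the fingers, y is the line along which they close (so a half turn about z gives the same grasp; the last joint's range is limited). The gripper opens to 85 mm and grips with 20 to 120 N. Pads are 22 mm wide; open, the fingers measure 114 mm over their backs; the gripper's body (76 mm by 85 mm) begins 54 mm behind the grasp point. The pads swing forward as they close: fully open they stand 13 mm farther back than shut.
Start: joints at [-1.332, 0.628, 0.038, 1.517, -0.027, 0.996, -0.02], TCP at [195.042, 620.061, 231.313] pointing down, gripper open.
Joint ranges: [-3.06, 3.06], [-0.37, 2.12], [-1.25, 1.32], [0.18, 2.47], [-1.1, 4.24], [0.23, 1.98], [-2.94, 2.94]. Speed limits (rad/s): [2.57, 2.57, 3.14, 3.14, 3.14, 3.14, 3.14].

## Interface

Orientations are given as [roll, pitch, yaw] about the fixed x, y, z axes, in that order (R = Rz(yaw) Ry(pitch) Rx(roll)).
In Python, from cell import ctrl, get_image, get_calibration, workorder, boxes_of, place_of gives the robot as it stands.
- The arm moves only by the tool play_rows, never from a script. Its argument "series" is a list that holds one entry, the list of rows, each a list of 7 numbers: the shift along the world's x, y, z in cm, then the turn, a rotation vector about the world's x, y, z in degrees, then the closure, from 0 (fully open) to 1 (shut). A call has 1 to 20 rows; each row shifts and turns the commanded pose from where the row before left it; what a row does not reach is not made up. A row lasts 1/8 s, in which the tool goes at most 62.5 mm and 10.7 degrees, less where a joint would pass 70% of its speed; a pose out of reach is approached as far as the arm can. A call with a gripper value outside its range is refused whole. The fingers move at their own pace and stop on an object; the grip force is fixed at half the most. Time passes only in rows, so rows that do not move let the fingers close. It gives the time, the measured TCP pose, the force, the opening and the grip force at its end, in the units of the state.
- ctrl.read_state(): the state, without advancing time (a new reading comes with each control period).
- get_image(name): name is "scene" or "top"; returns (picture, depth): 384x512x3 uint8, red, green, blue; 384x512 float32, mm along the optical axis (not along the pixel's ray), 0 where there is no reading.
- get_calibration(name): a dict with "K" (3x3 intrinsics, pixels), "k1" (the pictures are not rectified: a ray, as slopes to the right and down, at radius r is drawn at 1 + k1 r^2 times it, then the intrinsics apply), "R" (3x3) and "t" (3): a world point X has camera coordinates R X + t. Camera axes: x right, y down, z forward; pixel columns grow to the right and rows downward; lengths in mm; the calibration is good to about 2 mm. A picture is of the moment at which its call begins. get_calibration takes no time and is no camera call.
- workorder.finish_job(): hands the job in; it is judged then, once.
Trained networks look in the newest picture that a camera, given by its name, has taken for a name from the list of things; names that differ only in an ending like _2 or _b are one class to them, and where a whole thing is asked for, a point or a joint stands for the part that bears it (a point fixed in the world has none). Each returns a list of dicts, best first, with "p" (0 to 1); they miss things now and then, are a little off and sometimes report something else, mostly with a low value. They report only what shows in the picture. A call takes as long as a camera call. They do not tell look-alikes from the thing itself.
- boxes_of(target, camera): "pixel" ([column, row] in pixels, amid what is visible of it).
- place_of(target, camera): "pixel" ([column, row] in pixels: a listed point, or the origin of a listed thing).
The state is a dict: "clock": time; "qpos": joint angles; "qd": joint speeds; "tau": joint torques, N m; "eef_pos": TCP position; "tool_rot": TCP orientation; "force": force on the tool from outside, world axes, zero at the start; "torque": the same for the moment, N m; "width": finger opening in mm; "gripper_force": force on a finger pad.
Only numpy, scipy, OpenCV 4.12 (cv2) and the standard library are available. Lean on these libraries where they do the work, as an engineer would, in place of code of your own. Each camera call takes 0.05 s, during which the arm holds its last target. There are 200 camera calls.

## Working session

There is one attempt and no reset: what is moved stays moved. The work goes in short steps, Python scripts to look and compute and a tool call to move; the robot and the scene stay as the last step left them, time stands still between calls to the robot, and variables do not carry over. Pictures are saved under pics/ and viewed, at most 10 in all, crops included, and the job is handed in when it is done.

Besides the shell and the picture viewer there is one more tool, called after ">>>" as name([rows], argument=value, ...), one row to a line, values as JSON. play_rows: Moves the arm, as the interface text tells. Its arguments: {"type":"object","properties":{"series":{"type":"array"}},"required":["series"]}

```bash
mkdir -p pics; cat > h.py <<'E'
import numpy as np, cv2
from cell import ctrl, get_image, get_calibration, workorder, boxes_of, place_of
def ray(cam,px):
    c=get_calibration(cam);K=np.array(c["K"]);R=np.array(c["R"]);t=np.array(c["t"]).ravel()
    n=cv2.undistortPoints(np.array([[px]],float),K,np.array([c["k1"],0,0,0,0],float)).ravel()
    return R,t,np.array([n[0],n[1],1.])
def at_z(cam,px,z):
    R,t,n=ray(cam,px);o=-R.T@t;d=R.T@n
    return o+d*(z-o[2])/d[2]
def at_d(cam,px,dep):
    R,t,n=ray(cam,px);return R.T@(n*dep-t)
E
python3 - <<'E'
from h import *
print(ctrl.read_state(),ctrl.tcp_to_grasp)
for cam in("scene","top"):
    im,d=get_image(cam);cv2.imwrite(f"pics/{cam}0.png",im[:,:,::-1]);np.save(f"{cam}_d.npy",d);np.save(f"{cam}_i.npy",im)
    print(cam,get_calibration(cam))
    Z=dict(red_paint_center=47.5,blue_paint_center=47.5,green_paint_center=47.5,yellow_paint_center=53.5,pocket1=30,pocket2=30,mouse_center=18,succulent_center=35)
    for n,z in Z.items():
        print(n,[(np.round(r["pixel"],1).tolist(),round(r["p"],2),at_z(cam,r["pixel"],z).round(0).tolist()) for r in place_of(n,cam)])
E
```

```text
{'clock': 0.0, 'qpos': array([-1.33178843,  0.62932645,  0.03844077,  1.51838038, -0.02698417,
        0.99631117, -0.02000884]), 'qd': array([ 2.85709063e-04, -8.93146762e-05,  1.08187693e-03,  4.22037586e-04,
        2.39638930e-04, -2.19772537e-03, -8.99151209e-04]), 'tau': array([ 1.01006113e-03, -5.63420033e+01,  1.22621711e+00, -1.93437445e+01,
        1.10375573e-02,  1.06060159e-02,  7.55806980e-06]), 'eef_pos': array([194.85746157, 619.44004812, 230.39787621]), 'tool_rot': array([-3.13968566e+00,  3.71329250e-05,  2.83678524e+00]), 'force': array([-0.32547342, -0.17522841, -0.63134827]), 'torque': array([ 0.04491351, -0.00031689,  0.02090294]), 'gripper_force': 0.0, 'width': 85.34133290574952} 18.700000000000003
scene {'K': array([[450.39832436,   0.        , 254.92354744],
       [  0.        , 450.39832436, 184.08482005],
       [  0.        ,   0.        ,   1.        ]]), 'k1': -0.05640588298320468, 'R': array([[-0.85903248,  0.5117568 , -0.01296856],
       [ 0.38948464,  0.63692748, -0.66530076],
       [-0.33221215, -0.57656601, -0.74646281]]), 't': array([ 495.445587
[... 1237 characters left out ...]
 245.3], 0.69, [423.0, 27.0, 48.0]), ([237.7, 224.7], 0.68, [477.0, 98.0, 48.0]), ([241.4, 259.9], 0.43, [386.0, 89.0, 48.0])]
blue_paint_center [([166.3, 219.6], 0.74, [492.0, 284.0, 48.0])]
green_paint_center [([218.6, 168.1], 0.47, [626.0, 147.0, 48.0])]
yellow_paint_center [([220.7, 172.6], 0.31, [613.0, 141.0, 54.0]), ([319.8, 186.6], 0.16, [574.0, -116.0, 54.0])]
pocket1 [([320.5, 187.2], 0.78, [574.0, -121.0, 30.0]), ([351.6, 188.0], 0.71, [571.0, -204.0, 30.0])]
pocket2 [([320.5, 187.2], 0.78, [574.0, -121.0, 30.0]), ([351.6, 188.0], 0.71, [571.0, -204.0, 30.0])]
mouse_center [([136.4, 151.1], 0.59, [677.0, 371.0, 18.0])]
succulent_center [([252.8, 108.5], 0.55, [785.0, 56.0, 35.0])]
```

```bash
python3 - <<'E'
from h import *
a=cv2.imread("pics/top0.png")[60:300,90:410]; cv2.imwrite("pics/topc.png",cv2.resize(a,None,fx=2.5,fy=2.5,interpolation=cv2.INTER_CUBIC))
a=cv2.imread("pics/scene0.png")[80:280,160:420]; cv2.imwrite("pics/scenec.png",cv2.resize(a,None,fx=3,fy=3,interpolation=cv2.INTER_CUBIC))
# depth: cap tops (z 85..101) clusters in the top view
d=np.load("top_d.npy");im=np.load("top_i.npy").astype(int)
P={}
v,u=np.nonzero(d>0)
c=get_calibration("top");K=np.array(c["K"]);R=np.array(c["R"]);t=np.array(c["t"])
n=cv2.undistortPoints(np.stack([u,v],1).astype(float)[:,None],K,np.array([c["k1"],0,0,0,0.])).reshape(-1,2)
X=(np.c_[n,np.ones(len(n))]*d[v,u][:,None]-t)@R
m=np.zeros(d.shape,np.uint8);Zm=np.zeros(d.shape+(3,));Zm[v,u]=X
m[v,u]=((X[:,2]>85)&(X[:,2]<110))
k,l,s,ce=cv2.connectedComponentsWithStats(m)
for i in range(1,k):
    if s[i,4]>15: print(s[i],Zm[l==i].mean(0).round(1),im[l==i].mean(0).round(0))
E
```

```text
[247  91   6   8  28] [809.9  63.5  89.2] [62. 99. 56.]
[254  90  14  14  90] [802.   37.5  91.8] [59. 98. 54.]
[239  96  11  14  85] [786.6  78.7  92.1] [60. 91. 53.]
[260 105  10   5  32] [777.3  24.5  88.8] [ 62. 104.  55.]
[255 107  11  10  45] [763.2  37.   92.7] [ 63. 105.  56.]
[244 110   7   8  28] [760.3  71.2  88.3] [ 61. 100.  55.]
[252 112   5   9  36] [753.2  52.7  91.3] [ 64. 100.  56.]
[216 165   8   9  58] [619.2 140.9  95.1] [ 98. 181. 105.]
[388 179  11   9  73] [ 579.2 -293.7   99. ] [230. 198.  95.]
[161 218   9   9  63] [487.3 278.5  94.9] [ 74. 109. 170.]
[233 218   8   9  58] [486.1  99.1  94.9] [212.  70.  65.]
[261 243   9   9  58] [423.8  28.8  95.4] [207.  66.  62.]
[240 258   8  10  61] [384.7  82.6  95.1] [205.  67.  63.]
```

View pics/topc.png

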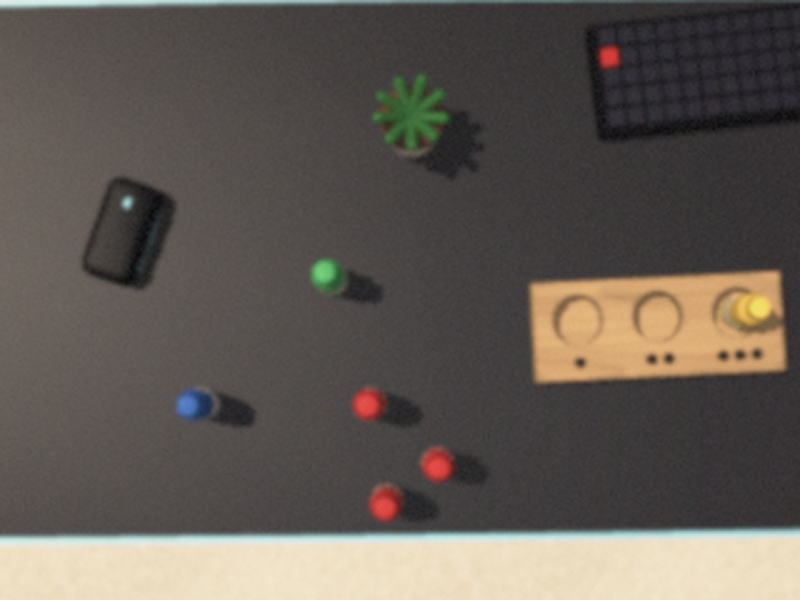

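View pics/scenec.png

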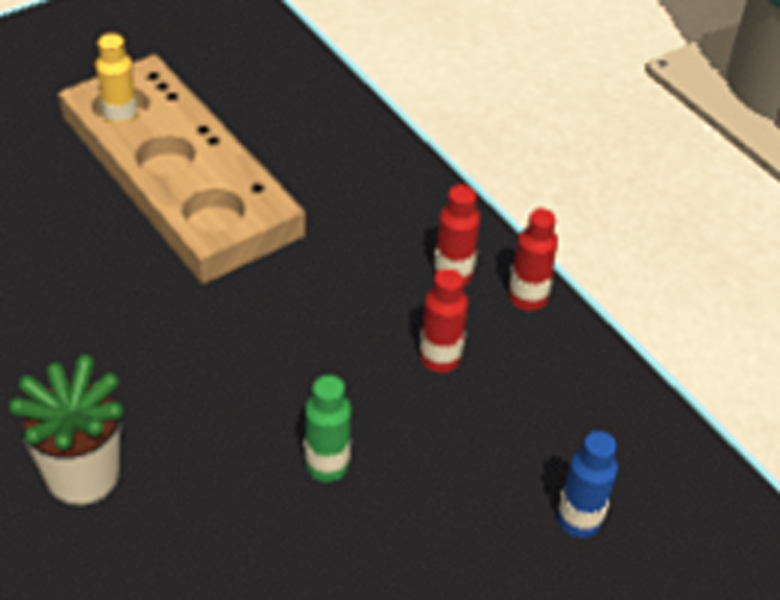

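The bottle meant could be any of three reds, at top pixels (237,222), (265,247) and (244,262). They lie at radius 496, 425 and 393 mm, so I take the first, at (486,99), the farthest from the base. The crops also confirm this: one dot is nearest the bottles and yellow stands by the three dots. Next I fit the rack.

```bash
python3 - <<'E'
from h import *
im=np.load("top_i.npy");d=np.load("top_d.npy")
hsv=cv2.cvtColor(im,cv2.COLOR_RGB2HSV).astype(int)
m=((hsv[:,:,0]>8)&(hsv[:,:,0]<28)&(hsv[:,:,1]>60)&(hsv[:,:,2]>80)).astype(np.uint8)
m[:160]=0;m[225:]=0;m[:,:290]=0
m=cv2.morphologyEx(m,cv2.MORPH_OPEN,np.ones((3,3)))
k,l,s,ce=cv2.connectedComponentsWithStats(m);i=1+np.argmax(s[1:,4]);print(s[i])
cn=max(cv2.findContours((l==i).astype(np.uint8),0,1)[0],key=cv2.contourArea)
W=np.array([at_z("top",p,30)[:2] for p in cn[:,0]],np.float32)
r=cv2.minAreaRect(W);print(r)
b=cv2.boxPoints(r);c=np.array(r[0]);print(b)
e=b[1]-b[0];f=b[2]-b[1];y=e if np.linalg.norm(e)>np.linalg.norm(f) else f
y=y/np.linalg.norm(y);y*=np.sign(y[1]);print("p1",c+85*y,"p2",c,"p3",c-85*y,"y",y)
for n in("blue","green"):pass
E
```

```text
[ 301  168  104   46 4259]
((565.1493530273438, -206.0511474609375), (110.86920166015625, 272.8890380859375), 2.2094106674194336)
[[ 504.49576  -71.84516]
 [ 515.0162  -344.53134]
 [ 625.803   -340.25714]
 [ 615.28253  -67.57095]]
p1 [ 561.8724339  -121.11434174] p2 [ 565.14935303 -206.05114746] p3 [ 568.42627215 -290.98795319] y [-0.03855199  0.99925655]
```

>>> play_rows([
  [[1.9,-3.5,0,0,0,-4.8,0],[1.9,-3.5,0,0,0,-4.8,0],[1.9,-3.5,0,0,0,-4.8,0],[1.9,-3.5,0,0,0,-4.8,0],[1.9,-3.5,0,0,0,-4.8,0],[1.9,-3.5,0,0,0,-4.8,0],[1.9,-3.5,0,0,0,-4.8,0],[1.9,-3.5,0,0,0,-4.8,0],[1.9,-3.5,0,0,0,-4.8,0],[1.9,-3.5,0,0,0,-4.8,0],[1.9,-3.5,0,0,0,-4.8,0],[1.9,-3.5,0,0,0,-4.8,0],[1.9,-3.5,0,0,0,-4.8,0],[1.9,-3.5,0,0,0,-4.8,0],[1.9,-3.0,0,0,0,-4.8,0],[0,0,0,0,0,0,0],[0,0,0,0,0,0,0]],
])

```text
clock: 3.02
eef_pos: [479.6, 100.8, 231.2]
tool_rot: [-3.141, -0.001, 1.581]
force: [-0.5, 0.4, 0.0]
width: 85.1
gripper_force: 0.0
```

>>> play_rows([
  [[0.3,-0.1,-3.0,0,0,0,0],[0.3,-0.1,-3.0,0,0,0,0],[0,0,-3.0,0,0,0,0],[0,0,-3.0,0,0,0,0],[0,0,-3.0,0,0,0,0],[0,0,-2.5,0,0,0,0],[0,0,-1.5,0,0,0,0],[0,0,-0.7,0,0,0,0],[0,0,0,0,0,0,0],[0,0,0,0,0,0,1],[0,0,0,0,0,0,1],[0,0,0,0,0,0,1],[0,0,0,0,0,0,1],[0,0,0,0,0,0,1],[0,0,0,0,0,0,1],[0,0,0,0,0,0,1],[0,0,0,0,0,0,1]],
])

```text
clock: 5.15
eef_pos: [486.5, 98.2, 34.8]
tool_rot: [3.14, -0.0, 1.58]
force: [-0.3, 0.2, 5.9]
width: 30.2
gripper_force: 58.9
```

```bash
python3 - <<'E'
from h import *
im=np.load("top_i.npy");d=np.load("top_d.npy")
v,u=np.nonzero(d>0)
X=np.array([at_d("top",(a,b),d[b,a]) for a,b in zip(u,v) if 285<a<420 and 150<b<230])
T=X[(X[:,2]>24)&(X[:,2]<36)&(X[:,1]<-60)]
r=cv2.minAreaRect(T[:,:2].astype(np.float32));print(r,T.mean(0))
# pocket floors
for y0 in(-121,-206):
    Q=X[(X[:,2]<22)&(X[:,2]>-4)&(abs(X[:,1]-y0)<35)&(abs(X[:,0]-568)<38)]
    print(y0,len(Q),Q.mean(0) if len(Q) else "",(Q.min(0),Q.max(0)) if len(Q) else "")
a=im[160:230,290:420,::-1];cv2.imwrite("pics/rack.png",cv2.resize(a,None,fx=6,fy=6,interpolation=cv2.INTER_CUBIC))
E
```

```text
Traceback (most recent call last):
  File "h.py", line 11, in at_d
    R,t,n=ray(cam,px);return R.T@(n*dep-t)
          ~~~^^^^^^^^
  File "h.py", line 4, in ray
    c=get_calibration(cam);K=np.array(c["K"]);R=np.array(c["R"]);t=np.array(c["t"]).ravel()
ValueError: time passes only in moves, steps and waits
```

The gripper holds the red bottle. I lift it while caching the calibration.

>>> play_rows([
  [[0,0,1.0,0,0,0,1],[0,0,2.0,0,0,0,1],[0,0,3.0,0,0,0,1],[0,0,3.0,0,0,0,1],[0,0,3.0,0,0,0,1],[0,0,2.0,0,0,0,1],[0,0,0,0,0,0,1],[0,0,0,0,0,0,1]],
])

```text
clock: 6.15
eef_pos: [485.3, 98.1, 173.7]
tool_rot: [-3.14, 0.0, 1.58]
force: [0.4, -0.3, -1.4]
width: 30.6
gripper_force: 59.4
```

```bash
cat >> h.py <<'E'
import functools
get_calibration=functools.lru_cache(None)(get_calibration)
def cloud(cam,d):
    "world XYZ per pixel"
    R,t,_=ray(cam,(0,0));c=get_calibration(cam);h,w=d.shape
    g=np.stack(np.meshgrid(np.arange(w),np.arange(h)),-1).reshape(-1,1,2).astype(float)
    n=cv2.undistortPoints(g,np.array(c["K"]),np.array([c["k1"],0,0,0,0.])).reshape(-1,2)
    X=(np.c_[n,np.ones(len(n))]*d.reshape(-1,1)-t)@R
    X[d.ravel()<=0]=np.nan
    return X.reshape(h,w,3)
E
python3 - <<'E'
from h import *
im=np.load("top_i.npy");d=np.load("top_d.npy")
X=cloud("top",d)[150:230,285:420].reshape(-1,3)
T=X[(X[:,2]>24)&(X[:,2]<36)&(X[:,1]<-60)]
print(cv2.minAreaRect(T[:,:2].astype(np.float32)),T.mean(0))
for y0 in(-121,-206):
    Q=X[(X[:,2]<22)&(X[:,2]>-4)&(abs(X[:,1]-y0)<35)&(abs(X[:,0]-568)<38)]
    print(y0,len(Q),Q.mean(0),Q.min(0),Q.max(0))
a=im[160:230,290:420,::-1];cv2.imwrite("pics/rack.png",cv2.resize(a,None,fx=6,fy=6,interpolation=cv2.INTER_CUBIC))
E
```

```text
((565.0621948242188, -207.8353729248047), (104.38186645507812, 267.0450439453125), 2.1844277381896973) [ 561.03932201 -206.10438996   29.90880475]
-121 313 [ 573.60202374 -123.84064637    6.70679289] [ 548.55785476 -148.1073359    -0.70240079] [599.62452877 -98.53899239  21.8737862 ]
-206 308 [ 576.7408006  -210.42106723    6.53743506] [ 550.56228986 -234.31632506   -0.92100557] [ 602.50466058 -185.02619706   21.69313428]
```

View pics/rack.png

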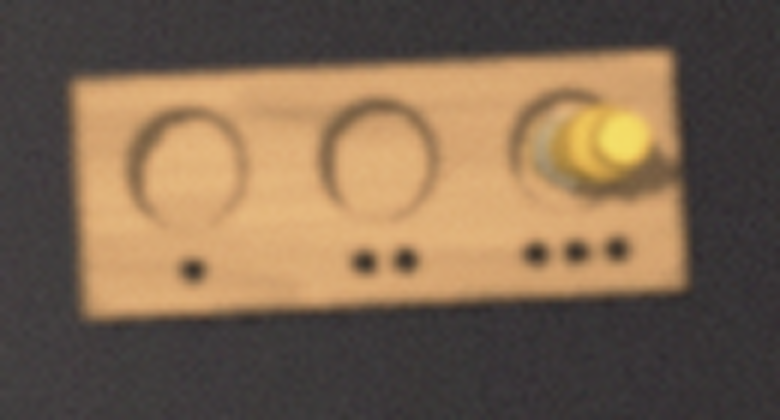

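The pockets are centred at about crop (188,166) and (380,160), i.e. top pixels (321.2,187.6) and (353.2,186.6). Now I compare these with a circle fit and measure the held bottle.

```bash
cat > held.py <<'E'
from h import *
from scipy.optimize import least_squares
def bottle(name,col,rgb):
    "fit r=16 cylinder to coloured scene-cloud points near TCP xy"
    im,d=get_image("scene");cv2.imwrite(f"pics/{name}.png",im[:,:,::-1])
    X=cloud("scene",d);s=ctrl.read_state();e=s["eef_pos"]
    i=im.astype(int);o=[k for k in range(3) if k!=rgb]
    m=(i[:,:,rgb]>1.5*i[:,:,o[0]])&(i[:,:,rgb]>(1.3 if rgb==2 else 1.5)*i[:,:,o[1]])&(np.hypot(*(X[:,:,:2]-e[:2]).transpose(2,0,1))<45)
    m=cv2.erode(m.astype(np.uint8),np.ones((2,2)))>0
    P=X[m]
    if len(P)<10: print("few",len(P));return
    print(len(P),"z",np.percentile(P[:,2],[2,50,98]).round(1))
    zb=np.percentile(P[:,2],98)
    f=least_squares(lambda c:np.hypot(P[:,0]-c[0],P[:,1]-c[1])-16,e[:2],loss="soft_l1")
    print("bottle",f.x.round(1),"rms",np.sqrt((f.fun**2).mean()).round(2),"off tcp",(f.x-e[:2]).round(1),"tcp",e.round(1))
E
python3 - <<'E'
from held import *
for p in((321.2,187.6),(353.2,186.6)):print(at_z("top",p,30).round(1))
im,d=get_image("scene")
bottle("held1","red",0)
# pocket edges in the scene cam, via depth-based holes
X=cloud("scene",d)
for y0 in(-121,-206):
    r=X[np.isfinite(X[:,:,2])]
    Q=r[(r[:,2]<24)&(r[:,2]>2)&(np.hypot(r[:,0]-573,r[:,1]-y0)<38)]
    f=least_squares(lambda c:np.hypot(Q[Q[:,2]>12,0]-c[0],Q[Q[:,2]>12,1]-c[1])-27,(573,y0),loss="soft_l1")
    print(y0,len(Q),f.x.round(1),np.sqrt((f.fun**2).mean()).round(2))
E
```

```text
[ 572.8 -122.9   30. ]
[ 574.6 -208.    30. ]
246 z [140.9 200.1 233.4]
bottle [486.6  95.3] rms 2.64 off tcp [ 1.3 -2.6] tcp [485.2  97.9 173.3]
-121 199 [ 576.9 -123.8] 1.27
-206 178 [ 579.7 -209.3] 1.45
```

>>> play_rows([
  [[1.1,-2.8,0,0,0,0,1],[1.1,-2.8,0,0,0,0,1],[1.1,-2.8,0,0,0,0,1],[1.1,-2.8,0,0,0,0,1],[1.1,-2.8,0,0,0,0,1],[1.1,-2.8,0,0,0,0,1],[1.1,-2.8,0,0,0,0,1],[1.1,-2.5,0,0,0,0,1],[0,0,-2.5,0,0,0,1],[0,0,-2.5,0,0,0,1],[0,0,-2.5,0,0,0,1],[0,0,-1.8,0,0,0,1],[0,0,0,0,0,0,1],[0,0,0,0,0,0,1]],
])

```text
clock: 8.0
eef_pos: [574.5, -123.2, 81.8]
tool_rot: [3.141, 0.0, 1.58]
force: [0.9, -1.3, -1.0]
width: 30.9
gripper_force: 59.4
```

```bash
python3 - <<'E'
from held import *
bottle("held2","red",0)
a=cv2.imread("pics/held2.png")[70:210,150:330];cv2.imwrite("pics/held2c.png",cv2.resize(a,None,fx=4,fy=4,interpolation=cv2.INTER_CUBIC))
E
```

```text
229 z [ 46.9 110.4 142.6]
bottle [ 576.3 -126.2] rms 3.41 off tcp [ 1.6 -3. ] tcp [ 574.7 -123.2   82.1]
```

View pics/held2c.png

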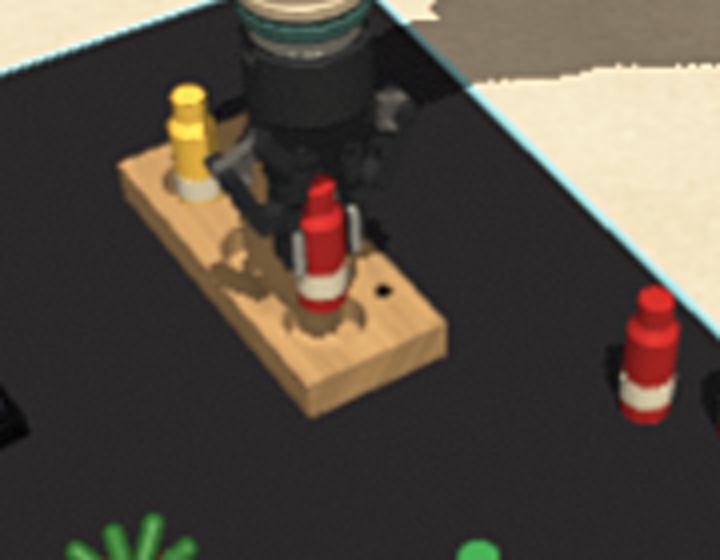

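The red bottle hangs upright over pocket 1 (base at crop (322,305), pocket mouth around (325,315)). I lower it the last 41 mm.

>>> play_rows([
  [[0,0,-1.0,0,0,0,1],[0,0,-1.0,0,0,0,1],[0,0,-1.0,0,0,0,1],[0,0,-0.5,0,0,0,1],[0,0,-0.3,0,0,0,1],[0,0,-0.2,0,0,0,1],[0,0,0,0,0,0,1],[0,0,0,0,0,0,1]],
])

```text
clock: 9.05
eef_pos: [574.2, -123.0, 41.6]
tool_rot: [3.141, 0.0, 1.58]
force: [-0.4, 0.3, -0.6]
width: 30.6
gripper_force: 59.4
```

>>> play_rows([
  [[0,0,-0.1,0,0,0,1],[0,0,-0.1,0,0,0,1],[0,0,0,0,0,0,1]],
])

```text
clock: 9.43
eef_pos: [574.4, -123.1, 40.8]
tool_rot: [3.141, -0.0, 1.58]
force: [-2.1, 1.0, 10.1]
width: 30.8
gripper_force: 60.8
```

Floor contact at 10 N, so I release and retreat upward, then move towards blue.

>>> play_rows([
  [[0,0,0,0,0,0,0],[0,0,0,0,0,0,0],[0,0,0,0,0,0,0],[0,0,0,0,0,0,0],[0,0,0,0,0,0,0],[0,0,0,0,0,0,0],[0,0,2.0,0,0,0,0],[0,0,3.0,0,0,0,0],[0,0,3.0,0,0,0,0],[0,0,3.0,0,0,0,0],[0,0,3.0,0,0,0,0],[-0.8,4.0,0,0,0,0,0],[-0.8,4.0,0,0,0,0,0],[-0.8,4.0,0,0,0,0,0],[-0.8,4.0,0,0,0,0,0],[-0.8,4.0,0,0,0,0,0],[0,0,0,0,0,0,0]],
])

```text
clock: 11.55
eef_pos: [533.0, 81.4, 179.0]
tool_rot: [-3.14, -0.002, 1.587]
force: [0.7, -0.8, -0.1]
width: 85.4
gripper_force: 0.0
```

```bash
python3 - <<'E'
from held import *
im,d=get_image("top");cv2.imwrite("pics/t2.png",im[:,:,::-1]);X=cloud("top",d)
m=((X[:,:,2]>88)&(X[:,:,2]<108)).astype(np.uint8)
k,l,s,ce=cv2.connectedComponentsWithStats(m)
for i in range(1,k):
    if s[i,4]>30: print(s[i],X[l==i].mean(0).round(1),im[l==i].mean(0).round(0))
im,d=get_image("scene");cv2.imwrite("pics/s2.png",im[:,:,::-1])
a=im[70:210,150:330,::-1];cv2.imwrite("pics/s2c.png",cv2.resize(a,None,fx=4,fy=4,interpolation=cv2.INTER_CUBIC))
print(ctrl.read_state()["eef_pos"])
E
```

```text
[255  90   6  10  35] [809.5  43.3  94.5] [60. 97. 54.]
[239 105  10   5  37] [776.2  81.3  94.4] [60. 91. 53.]
[257 108   9   9  36] [761.4  34.4  94.3] [ 63. 103.  55.]
[389 179  10   9  70] [ 579.5 -293.9   99.4] [232. 199.  95.]
[320 182  10   9  62] [ 572.3 -120.9   99.9] [202.  64.  59.]
[161 218   9   9  61] [487.3 278.6  95.4] [ 75. 110. 171.]
[261 243   9   9  59] [423.7  28.9  94.8] [208.  66.  62.]
[534.03554733  76.92431122 179.37484637]
```

View pics/s2c.png

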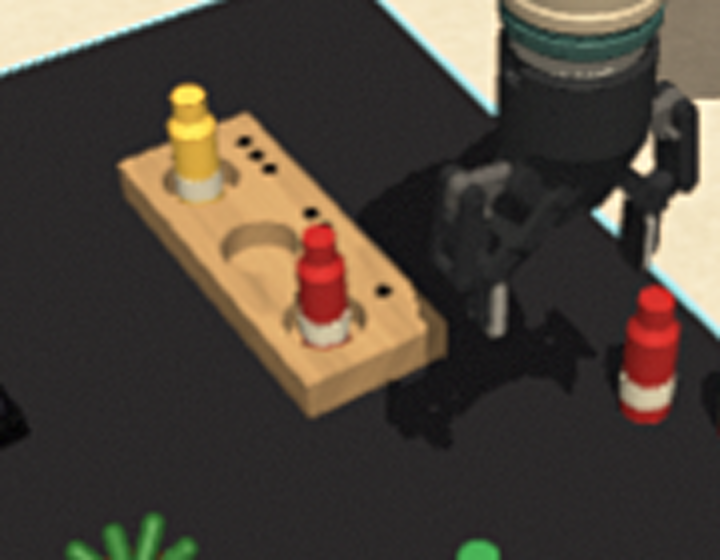

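Red is seated in pocket 1 (cap at crop (318,238), top at z≈100). Blue next.

>>> play_rows([
  [[-0.9,4.0,0,0,0,0,0],[-0.9,4.0,0,0,0,0,0],[-0.9,4.0,0,0,0,0,0],[-1.0,4.1,0,0,0,0,0],[-1.0,4.0,0,0,0,0,0],[0,0,-3.0,0,0,0,0],[0,0,-3.0,0,0,0,0],[0,0,-3.0,0,0,0,0],[0,0,-3.0,0,0,0,0],[0,0,-1.5,0,0,0,0],[0,0,-0.9,0,0,0,0],[0,0,0,0,0,0,0],[0,0,0,0,0,0,1],[0,0,0,0,0,0,1],[0,0,0,0,0,0,1],[0,0,0,0,0,0,1],[0,0,0,0,0,0,1],[0,0,0,0,0,0,1],[0,0,0,0,0,0,1],[0,0,0,0,0,0,1]],
])

```text
clock: 14.15
eef_pos: [487.6, 278.4, 35.9]
tool_rot: [3.141, -0.001, 1.58]
force: [-0.2, -0.1, 5.9]
width: 30.4
gripper_force: 59.0
```

>>> play_rows([
  [[0,0,1.0,0,0,0,1],[0,0,2.0,0,0,0,1],[0,0,3.0,0,0,0,1],[0,0,3.0,0,0,0,1],[0,0,3.0,0,0,0,1],[0,0,3.0,0,0,0,1],[0.75,-4.05,0,0,0,0,1],[0.75,-4.05,0,0,0,0,1],[0.75,-4.05,0,0,0,0,1],[0.75,-4.05,0,0,0,0,1],[0.75,-4.05,0,0,0,0,1],[0.75,-4.05,0,0,0,0,1],[0.75,-4.05,0,0,0,0,1],[0.75,-4.05,0,0,0,0,1],[0.75,-4.05,0,0,0,0,1],[0.75,-4.05,0,0,0,0,1],[0.75,-4.05,0,0,0,0,1],[0.75,-4.05,0,0,0,0,1],[0,0,0,0,0,0,1],[0,0,0,0,0,0,1]],
])

```text
clock: 16.65
eef_pos: [576.5, -207.1, 185.1]
tool_rot: [-3.141, -0.001, 1.58]
force: [0.2, 0.3, -1.6]
width: 30.1
gripper_force: 59.4
```

Down 104 mm, to about 39 mm above the pocket floor, then a look.

>>> play_rows([
  [[0,0,-2.5,0,0,0,1],[0,0,-2.5,0,0,0,1],[0,0,-2.5,0,0,0,1],[0,0,-2.0,0,0,0,1],[0,0,-0.9,0,0,0,1],[0,0,0,0,0,0,1],[0,0,0,0,0,0,1]],
])

```text
clock: 17.52
eef_pos: [577.7, -207.8, 82.2]
tool_rot: [3.14, 0.0, 1.581]
force: [0.1, -0.4, -0.3]
width: 30.5
gripper_force: 59.4
```

```bash
python3 - <<'E'
from held import *
bottle("held3","blue",2)
a=cv2.imread("pics/held3.png")[60:200,140:320];cv2.imwrite("pics/held3c.png",cv2.resize(a,None,fx=4,fy=4,interpolation=cv2.INTER_CUBIC))
E
```

```text
197 z [ 51.4 114.1 142.3]
bottle [ 579.1 -211.6] rms 3.39 off tcp [ 1.4 -3.6] tcp [ 577.7 -208.    82.3]
```

View pics/held3c.png

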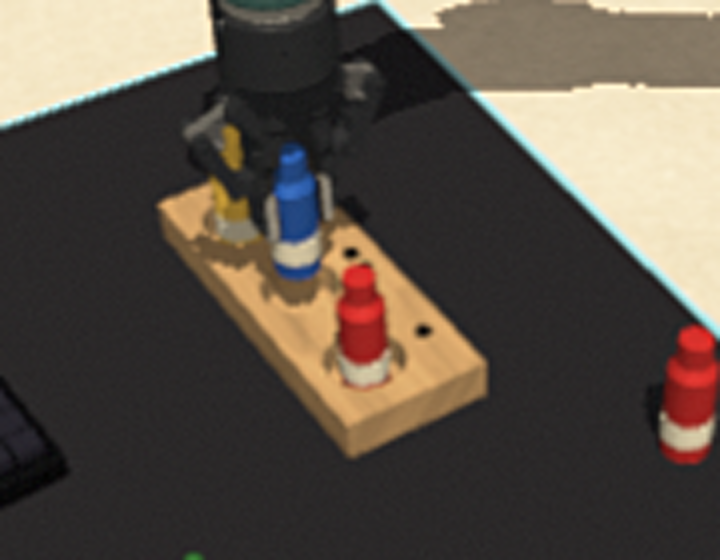

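Blue hangs upright over pocket 2 (base at crop (297,272)), with the same offset as red had. Lowering.

>>> play_rows([
  [[0,0,-1.0,0,0,0,1],[0,0,-1.0,0,0,0,1],[0,0,-1.0,0,0,0,1],[0,0,-0.5,0,0,0,1],[0,0,-0.3,0,0,0,1],[0,0,-0.1,0,0,0,1],[0,0,-0.1,0,0,0,1],[0,0,0,0,0,0,1],[0,0,0,0,0,0,1]],
])

```text
clock: 18.7
eef_pos: [577.2, -208.1, 41.9]
tool_rot: [3.141, 0.0, 1.58]
force: [-0.8, -0.4, 4.7]
width: 30.6
gripper_force: 59.8
```

Blue is touching the floor; release and retreat.

>>> play_rows([
  [[0,0,0,0,0,0,0],[0,0,0,0,0,0,0],[0,0,0,0,0,0,0],[0,0,0,0,0,0,0],[0,0,0,0,0,0,0],[0,0,0,0,0,0,0],[0,0,2.0,0,0,0,0],[0,0,3.0,0,0,0,0],[0,0,3.0,0,0,0,0],[0,0,3.0,0,0,0,0],[0,0,3.0,0,0,0,0],[-0.8,4.0,0,0,0,0,0],[-0.8,4.0,0,0,0,0,0],[-0.8,4.0,0,0,0,0,0],[-0.8,4.0,0,0,0,0,0],[-0.8,4.0,0,0,0,0,0],[0,4.0,0,0,0,0,0],[0,4.0,0,0,0,0,0],[0,0,0,0,0,0,0],[0,0,0,0,0,0,0]],
])

```text
clock: 21.2
eef_pos: [537.3, 71.3, 182.3]
tool_rot: [3.14, 0.0, 1.58]
force: [0.2, -0.1, 0.1]
width: 85.2
gripper_force: 0.0
```

```bash
python3 - <<'E'
from held import *
im,d=get_image("top");X=cloud("top",d)
m=((X[:,:,2]>88)&(X[:,:,2]<108)).astype(np.uint8)
k,l,s,ce=cv2.connectedComponentsWithStats(m)
for i in range(1,k):
    if s[i,4]>30: print(X[l==i].mean(0).round(1),im[l==i].mean(0).round(0))
a=get_image("scene")[0][:,:,::-1];cv2.imwrite("pics/s3c.png",cv2.resize(a[60:260,140:400],None,fx=3,fy=3,interpolation=cv2.INTER_CUBIC))
E
```

```text
[809.   43.7  93.9] [60. 96. 54.]
[776.4  80.2  94.1] [59. 90. 52.]
[760.2  34.   95. ] [ 63. 102.  54.]
[752.   52.5  91.9] [ 65. 101.  56.]
[ 579.3 -293.8   99.5] [231. 199.  95.]
[ 574.8 -206.6   99.8] [ 65.  97. 157.]
[ 572.1 -120.6  100.3] [201.  64.  59.]
[423.6  27.6  95.6] [202.  68.  63.]
```

View pics/s3c.png

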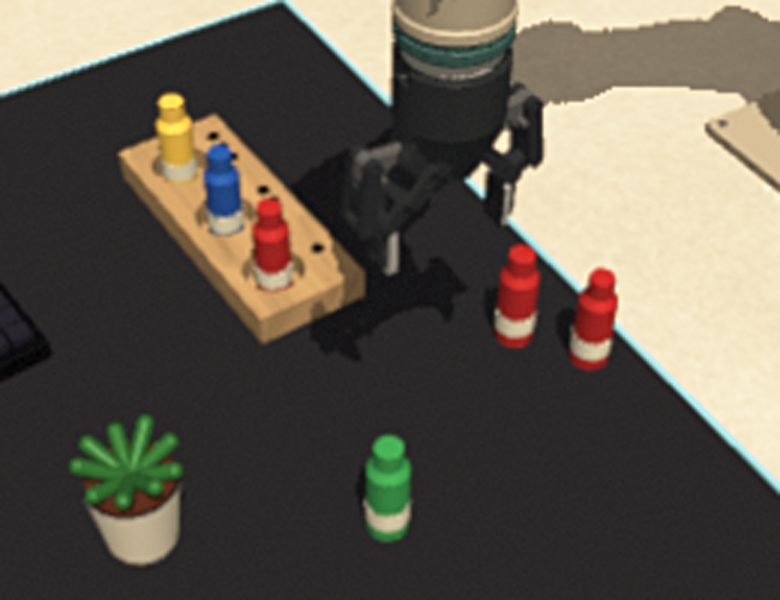

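Red (268,245) and blue (222,190) stand seated in pockets 1 and 2. The gripper is clear, and the yellow and green bottles and the succulent are unmoved.

```bash
python3 -c "
from h import *
print(workorder.finish_job())"
```

```text
the job is handed in; nothing more can be done
None
```

The red bottle stands in pocket 1 and the blue in pocket 2, each set down on its pocket's floor and let go; the yellow and green bottles and the succulent look unmoved, I did not re-check the mouse, and the job was handed in at about 21 s with no verdict returned.

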